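# Set the tea portioner's dial and lock it

## Task

On the tea portioner, turn the black knob anticlockwise until its pointer is over the raised mark band on the dial, feel with a light lift for the place within the band where the catch lets the knob rise, then pull it all the way out (up) so that it is locked there, and let go of it. Lift only lightly until it comes free, never haul on the knob or wrench it, and do not disturb the mug, tin, jar and scoop.

Things in the scene. Friction and masses are not known exactly. Their poses are not given: they have to be found in the camera images.
- portioner: Tea portioner, fixed: grey housing 180 (x) x 350 (y) mm, top at 90 mm, y from -95 to +255 mm. Origin on the counter under the knob's axis; z up, x points to the middle of the mark band. Round dial plate under the knob: radius 74 mm, top at 93 mm. On the housing a gold tin 110 x 110 mm centred 185 mm to +y, top at 232 mm. Inside, the catch: a spring plate with one slot.
- mark (a point): Middle of the raised dark mark band on the dial plate: an arc 3 mm high, 56 to 70 mm from the knob's axis, reaching 0.26 rad to either side of this point. The slot of the catch lies somewhere under the band, up to 0.24 rad to either side of the middle; it cannot be seen and differs each time.
- knob_grip (a point): Grip point of the black knob, on its vertical axis, 132 mm above the counter when the knob is in. The grip is an upright bar 52 mm long (point x), 16 mm thick (point y), from 26 mm below to 20 mm above this point, on a round skirt of radius 28 mm. Its x is the way the pointer points (low nose to 48 mm from the axis, white line on the bar's top); z is up.
- turner (a joint): Angle of the knob in rad: 0 when the pointer is at the middle of the mark band, positive anticlockwise seen from above; stops at -1.4 and +0.5. It starts between -1.2 and -0.55. It turns with a light friction of about 0.05 N m.
- knob (a joint): How far the knob is pulled out (up), m: 0 in, 0.014 at its stop; locked from 0.012. It slides with 2.5 N friction plus 0.8 N weight and stays where left. Away from the slot it rises 2 mm freely, then its pin meets the spring plate: 1 N, rising by 3 N per mm for 4 mm, then solid. At the slot the pin passes through the plate; then the knob cannot turn.
- spindle: Fixed spindle carrying the knob; origin and axes as the portioner. A hidden round-tipped pin turns with the knob, 55 mm from the axis. Turned under a light lift, the pin slides below the catch plate; at the slot (0.03 rad play either way) the plate drops over it and the lift force falls to friction and weight. Force between spindle and portioner = pin on plate.
- mug: White mug, radius 38 mm, 85 mm high, origin at the centre of its underside. Bystander.
- tin: Small square gold tin 79 x 79 x 99 mm, origin at the centre of its underside. Bystander.
- jar: Amber jar, radius 34 mm, 95 mm high, origin at the centre of its underside. Bystander.
- scoop: Wooden-handled spoon-shaped tea scoop, 170 mm long, lying flat along its x. Bystander.

How it is judged:
By the outcome, as a careful person would: the job done as asked, in the order asked, and still so for the second after the job is handed in, with the robot touching nothing.
It also fails if it takes over 54 s, if anything falls off the work surface, if the arm or the gripper's body presses on something with over 40 N, if the wrist force passes 120 N, or if a joint passes its speed limit or range.

## Robot

A 6-joint arm with a two-finger parallel gripper is mounted at the origin on the work surface. World frame = base frame: x ahead of the robot, y to its left, z up, the work surface at z = 0. Lengths are in mm, angles in rad, forces in N, time in s.
With the tool pointing down it reaches from about 300 to 775 mm from the base axis. Payload 14.6 kg.
Tool frame: the origin (TCP) lies midway between the tips of the shut fingers; the grasp point (between the pads) lies manip.grasp_offset behind it (manip.grasp_offset is the distance from the TCP to the grasp point, in mm); z points along the fingers, y is the direction in which the jaws open and shut (so a half turn about z gives the same grasp; the last joint's range is limited). The gripper opens to 94 mm and grips with 3 to 60 N. Pads are 16 mm wide; open, the fingers measure 119 mm over their backs; the gripper's body (75 mm by 177 mm) begins 78 mm behind the grasp point.
Start: joints at [-1.372, 0.3, 1.521, -0, 1.321, -0.067], TCP at [144.468, -530.677, 205.446] pointing down, gripper open.
Joint ranges: [-3.03, 3.03], [-0.79, 2.21], [0.23, 2.52], [-1.04, 4.18], [0, 3.07], [-2.55, 2.55]. Speed limits (rad/s): [2.22, 2.22, 2.57, 3.14, 3.14, 3.14].

## Interface

Orientations are given as [roll, pitch, yaw] about the fixed x, y, z axes, in that order (R = Rz(yaw) Ry(pitch) Rx(roll)).
In Python, from cell import monitor, vision, order, manip gives the robot as it stands.
- The arm moves only by the shell command python3 -m jog 'ROWS' [FORCE]. ROWS is JSON, a list of rows, each a list of 7 numbers: the shift along the tool's x, y, z in cm, then the turn, a rotation vector about the tool's x, y, z in rad, then the opening in per cent of the stroke, from 0 (shut) to 100 (fully open). In form: [[tx, ty, tz, rx, ry, rz, jaw], ...]. A call has 1 to 8 rows; each row shifts and turns the commanded pose from where the row before left it, along the tool's axes as they then stand; what a row does not reach is not made up. A row lasts 1/10 s, in which the tool goes at most 50 mm and 8.59 degrees, less where a joint would pass 70% of its speed; a pose out of reach is approached as far as the arm can. A call is refused whole if a number of a shift passes 5 or a number of a turn 0.15, either way. A call with a gripper value outside its range is refused whole. The fingers move at their own pace and stop on an object; FORCE is the grip in N (left out, the last holds). Time passes only in rows, so rows that do not move let the fingers close. It gives the time, the measured TCP pose, the force and the opening at its end, in the units of the state.
- monitor.read_state(): the state, without advancing time (a new reading comes with each control period).
- vision.camera(name): name is "side" or "top" or "wrist"; returns a dict with "color" (384x512x3 uint8, blue, green, red), "fx", "fy", "cx", "cy" (pixels), "cam_to_world" (4x4, takes a point from camera to world coordinates); the wrist camera has in their place "tool_from_camera" (4x4, takes a point from camera to tool coordinates, whose origin is the TCP and whose axes are the flange's). Camera axes: x right, y down, z forward; pixel columns grow to the right and rows downward; lengths in mm; the calibration is good to about 2 mm. The wrist camera is an equidistant fisheye: a pixel r from the principal point sees the ray r / f radians off the axis. A picture is of the moment at which its call begins: read the wrist's pose just before it. There is no depth.
- order.sign_off(): hands the job in, once; it reports no verdict.
The state is a dict: "clock": time; "joints": joint angles; "qd": joint speeds; "effort": joint torques, N m; "eef_pos": TCP position; "eef_rot": TCP orientation; "wrist_force": force on the tool from outside, world axes, zero at the start; "moment": the same for the moment, N m; "finger_gap": finger opening in mm.
Only numpy, scipy, OpenCV 4.12 (cv2) and the standard library are available. Lean on these libraries where they do the work, as an engineer would, in place of code of your own. Each camera call takes 0.05 s, during which the arm holds its last target.

## Working session

There is one attempt and no reset: what is moved stays moved. The work goes in short steps, Python scripts to look and compute and a shell command to move; the robot and the scene stay as the last step left them, time stands still between calls to the robot, and variables do not carry over. Pictures are saved under pics/ and viewed, and the job is handed in when it is done.

```bash
ls; mkdir -p pics
python3 - <<'E'
from cell import monitor, vision, manip
import cv2
print(monitor.read_state()); print(manip.grasp_offset, dir(manip))
for n in ["side","top","wrist"]:
    c=vision.camera(n); cv2.imwrite(f"pics/{n}0.png",c["color"])
    print(n,{k:(v if k!="color" else 0) for k,v in c.items()})
E
```

```text
pics
{'clock': 0.0, 'joints': array([-1.37160920e+00,  3.00454214e-01,  1.52159228e+00, -1.18257881e-06,
        1.32069351e+00, -6.66166378e-02]), 'qd': array([-0.0003451 ,  0.00160836, -0.00052943, -0.00095597,  0.00044309,
       -0.00126445]), 'effort': array([-9.06270907e-04, -5.31805301e+01, -3.52737021e+01,  7.06948643e-02,
        2.43975531e-02, -7.58648594e-05]), 'eef_pos': array([ 144.41200514, -530.42697961,  204.89085435]), 'eef_rot': array([-3.14044778e+00, -7.52329703e-05,  2.65804017e-01]), 'wrist_force': array([-0.38039514, -0.68913511, -0.43035358]), 'moment': array([-0.04214522,  0.03276753, -0.05278789]), 'finger_gap': 94.20647351613707}
18.8 ['Unreachable', '__class__', '__delattr__', '__dict__', '__dir__', '__doc__', '__eq__', '__format__', '__ge__', '__getattribute__', '__getstate__', '__gt__', '__hash__', '__init__', '__init_subclass__', '__le__', '__lt__', '__module__', '__ne__', '__new__', '__reduce__', '__reduce_ex__', '__repr__', '__setattr__', '__sizeof__', '__str__', '__subclasshook__', '__weakref__', 'grasp_offset']
side {'color': 0, 'fx': 424.695187057
[... 704 characters left out ...]
2, -1.17707319e-02,
        -4.61963069e+01],
       [ 1.07258353e-02, -7.41536154e-02, -9.97189148e-01,
         1.17722163e+03],
       [ 0.00000000e+00,  0.00000000e+00,  0.00000000e+00,
         1.00000000e+00]])}
wrist {'color': 0, 'fx': 297.3186396354542, 'fy': 297.3186396354542, 'cx': 254.58691214792543, 'cy': 199.41145332066986, 'tool_from_camera': array([[-7.04257588e-04, -9.71366234e-01, -2.37586075e-01,
         6.85344083e+01],
       [ 9.99999752e-01, -6.89505799e-04, -1.45188482e-04,
        -1.69859054e-01],
       [-2.27857872e-05, -2.37586118e-01,  9.71366479e-01,
        -1.78558876e+02],
       [ 0.00000000e+00,  0.00000000e+00,  0.00000000e+00,
         1.00000000e+00]])}
```

View pics/side0.png

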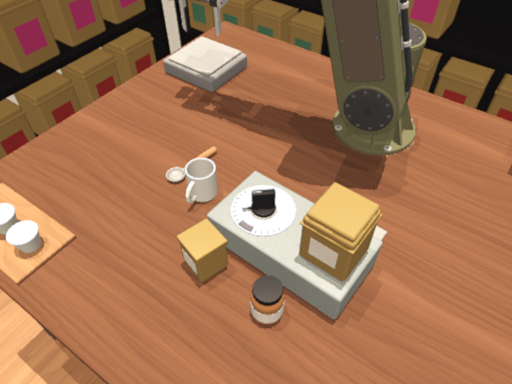

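View pics/top0.png

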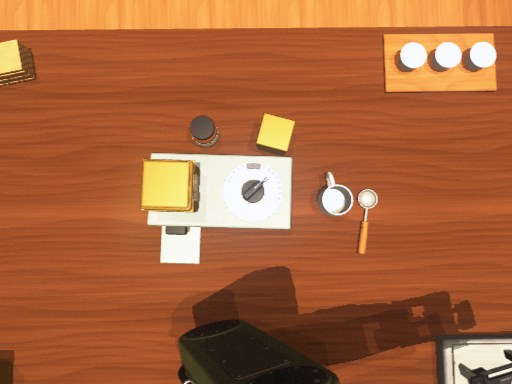

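View pics/wrist0.png

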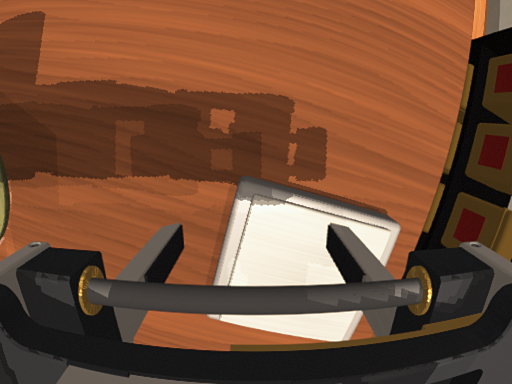

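The top view shows the dial near (252,191), the mark band near (253,166) and the pointer towards about (267,180). Now I'll measure.

```bash
cat > h.py <<'E'
import numpy as np
from cell import monitor, vision
def ray_plane(c,uv,z):
    M=c["cam_to_world"]; d=M[:3,:3]@np.array([(uv[0]-c["cx"])/c["fx"],(uv[1]-c["cy"])/c["fy"],1]); o=M[:3,3]
    return o+d*(z-o[2])/d[2]
def proj(c,p):
    M=np.linalg.inv(c["cam_to_world"]); q=M[:3,:3]@np.array(p)+M[:3,3]
    return np.array([c["fx"]*q[0]/q[2]+c["cx"],c["fy"]*q[1]/q[2]+c["cy"]])
E
python3 - <<'E'
from h import *
import cv2
for n,(x0,y0,x1,y1) in {"top":(140,100,300,240),"side":(200,170,400,310)}.items():
    c=vision.camera(n); im=c["color"]
    cv2.imwrite(f"pics/{n}_z.png",cv2.resize(im[y0:y1,x0:x1],None,fx=4,fy=4,interpolation=cv2.INTER_NEAREST))
    hsv=cv2.cvtColor(im,cv2.COLOR_BGR2HSV)
    # white dial
    m=((hsv[...,1]<25)&(hsv[...,2]>225)).astype(np.uint8)
    k,l,s,ce=cv2.connectedComponentsWithStats(m)
    for i in range(1,k):
        if s[i,4]>60: print(n,s[i],ce[i])
E
```

```text
top [400  42  27  26 524] [413.13740458  54.80534351]
top [435  42  26  25 519] [447.78612717  54.27552987]
top [470  42  26  25 520] [482.65384615  54.075     ]
top [ 148  154  143   74 6630] [235.35912519 193.12051282]
top [322 175  31  40 526] [334.1634981  198.30608365]
top [362 195  10   8  63] [366.57142857 198.50793651]
top [ 161  226   39   37 1158] [180.78670121 246.73834197]
top [455 345  24   9  86] [465.54651163 348.38372093]
side [185 158  30  21 101] [199.68316832 167.85148515]
side [ 209  172  138  127 4622] [271.42427521 224.94677629]
side [  0 203  15  22 235] [  5.56595745 212.2       ]
side [  6 221  32  24 574] [ 21.51567944 232.29094077]
side [370 237  11  14  99] [374.76767677 243.41414141]
```

View pics/top_z.png

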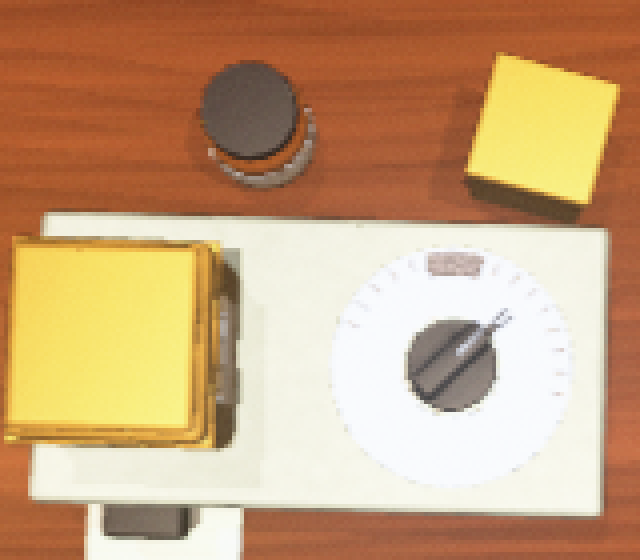

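View pics/side_z.png

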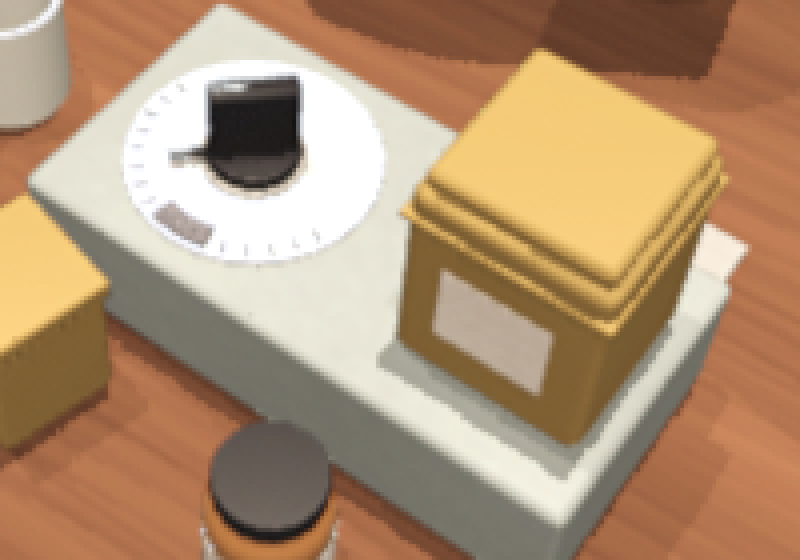

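Run:
```python
from h import *
import cv2
def ctr(m,name,minA=200):
    cs,_=cv2.findContours(m.astype(np.uint8),cv2.RETR_EXTERNAL,cv2.CHAIN_APPROX_NONE)
    return max(cs,key=cv2.contourArea)
res={}
for n,(x0,y0,x1,y1) in {"top":(215,150,290,228),"side":(225,180,305,240)}.items():
    c=vision.camera(n); im=c["color"][y0:y1,x0:x1].astype(int)
    print(im[10,40] if n=="top" else im[50,40], im[60,40])
    b,g,r=im[...,0],im[...,1],im[...,2]
    m=(b>=r-2)&(b>235)
    cc=ctr(m,n); h=cv2.convexHull(cc)+np.array([[x0,y0]])
    P=np.array([ray_plane(c,p[0],93)[:2] for p in h])
    A=np.c_[2*P,np.ones(len(P))]; s=np.linalg.lstsq(A,(P**2).sum(1),rcond=None)[0]
    R=np.sqrt(s[2]+s[0]**2+s[1]**2); print(n,"dial centre",s[:2],"R",R)
    res[n]=s[:2]
    rr=np.hypot(*(np.stack(np.meshgrid(np.arange(x0,x1),np.arange(y0,y1)),-1)-0).transpose(2,0,1)*0)
    pts=[]
    for v in range(y0,y1):
        for u in range(x0,x1):
            w=ray_plane(c,(u,v),96)[:2]-s[:2]; 
            if 55<np.hypot(*w)<71:
                px=c["color"][v,u].astype(int)
                if px.max()<200: pts.append((*w,u,v))
    pts=np.array(pts); print(len(pts),pts.mean(0), "band ang",np.arctan2(pts[:,1],pts[:,0]).mean(),np.arctan2(pts[:,1],pts[:,0]).min(),np.arctan2(pts[:,1],pts[:,0]).max())
# knob top dark bar from top: pointer and bar
c=vision.camera("top"); s=(res["top"])
for uv in [(140+503/4,100+317/4),(140+461/4,100+352/4),(140+489/4,100+328/4)]:
    for z in (107,152): w=ray_plane(c,uv,z)[:2]-s; print(uv,z,w,np.arctan2(w[1],w[0]))
for n in ["top","side"]:
    c=vision.camera(n);print(n,proj(c,[*s,152]),proj(c,[*s,93]))
# yaw of housing edges top: 
c=vision.camera("top")
a=[ray_plane(c,(140+u/4,100+v/4),90)[:2] for u,v in [(44,214),(607,228),(602,515),(32,498)]]
print(a)
```

```text
[233 245 246] [253 251 249]
top dial centre [520.91849023 -43.24093186] R 73.65599125551616
33 [ 60.64909184  -3.47963662 253.51515152 166.15151515] band ang -0.054343201050030536 -0.2966516833095371 0.20854281158509907Traceback (most recent call last):
  File "<stdin>", line 9, in <module>
IndexError: index 60 is out of bounds for axis 0 with size 60
```

Run:
```python
from h import *
import cv2
c=vision.camera("side"); x0,y0,x1,y1=225,180,305,240
im=c["color"][y0:y1,x0:x1].astype(int); b,g,r=im[...,0],im[...,1],im[...,2]
m=((b>=r-2)&(b>235)).astype(np.uint8)
cs,_=cv2.findContours(m,cv2.RETR_EXTERNAL,cv2.CHAIN_APPROX_NONE)
h=cv2.convexHull(max(cs,key=cv2.contourArea))+np.array([[x0,y0]])
P=np.array([ray_plane(c,p[0],93)[:2] for p in h]); A=np.c_[2*P,np.ones(len(P))]
s=np.linalg.lstsq(A,(P**2).sum(1),rcond=None)[0]; print("side",s[:2],np.sqrt(s[2]+s[0]**2+s[1]**2))
w=ray_plane(c,(200+184/4,170+225/4),96)[:2]-s[:2]; print("band",w,np.arctan2(w[1],w[0]))
w=ray_plane(c,(200+180/4,170+157/4),107)[:2]-s[:2]; print("nose",w,np.arctan2(w[1],w[0]))
print([ray_plane(c,(200+u/4,170+v/4),90)[:2] for u,v in [(220,5),(32,182)]])
c=vision.camera("top"); s=np.array([520.9,-43.2])
for uv in [(140+503/4,100+317/4),(140+461/4,100+352/4),(140+489/4,100+328/4)]:
    for z in (107,152): w=ray_plane(c,uv,z)[:2]-s; print(z,w,np.arctan2(w[1],w[0]))
print([ray_plane(c,(140+u/4,100+v/4),90)[:2] for u,v in [(44,214),(607,228),(602,515),(32,498)]])
```

```text
side [521.4666981  -45.06773522] 73.35084104983288
band [64.01034597  0.29192213] 0.004560514420282505
nose [ 34.04257664 -24.45784388] -0.623000613268901
[array([ 433.44718664, -130.66722614]), array([ 607.0544562 , -134.87019404])]
107 [ 27.03920591 -32.56500243] -0.8778420824259145
152 [ 22.45111066 -31.32171668] -0.9488901945755586
107 [ 6.22546909 -6.96681041] -0.8415342114307525
152 [ 2.51253664 -6.7998612 ] -1.2168578333325162
107 [ 20.49654963 -24.02859482] -0.8645593721793688
152 [ 16.18355584 -23.14424252] -0.960575513047921
[array([616.88876994, 204.2057927 ]), array([ 603.78981715, -141.04192799]), array([ 428.02078717, -134.49146467]), array([443.32775827, 210.86978337])]
```

```bash
python3 -m jog '[[3.07,-2.31,0,0,0,0,60],[3.07,-2.31,0,0,0,0,60],[3.07,-2.31,0,0,0,0,60],[3.07,-2.31,0,0,0,0,60],[3.07,-2.31,0,0,0,0,60],[3.07,-2.31,0,0,0,0,60],[3.07,-2.31,0,0,0,0,60],[3.07,-2.31,0,0,0,0,60]]' 20
python3 -m jog '[[3.07,-2.31,0,0,0,0,60],[3.07,-2.31,0,0,0,0,60],[3.07,-2.31,0,0,0,0,60],[3.07,-2.31,0,0,0,0,60],[3.07,-2.31,0,0,0,0,60],[3.07,-2.31,0,0,0,0,60],[3.07,-2.31,0,0,0,0,60],[3.07,-2.31,0,0,0,0,60]]'
python3 -m jog '[[0,0,0,0,0,0.14,60],[0,0,0,0,0,0.14,60],[0,0,0,0,0,0.14,60],[0,0,0,0,0,0.14,60],[0,0,0,0,0,0.14,60],[0,0,0,0,0,0.14,60],[0,0,0,0,0,0.14,60],[0,0,0,0,0,0.14,60]]'
python3 - <<'E'
from h import *
import cv2
s=monitor.read_state();print(s)
c=vision.camera("wrist");cv2.imwrite("pics/w1.png",c["color"])
E
```

```text
clock: 1.25
eef_pos: [333.6, -286.5, 205.6]
eef_rot: [3.141, -0.0, 0.266]
wrist_force: [0.4, -1.3, -0.7]
finger_gap: 56.3
clock: 2.05
eef_pos: [522.1, -43.6, 205.5]
eef_rot: [3.141, -0.0, 0.266]
wrist_force: [-1.1, -1.0, 0.1]
finger_gap: 56.3
clock: 2.85
eef_pos: [521.3, -45.0, 205.5]
eef_rot: [-3.142, -0.0, -0.86]
wrist_force: [0.1, 1.0, 0.2]
finger_gap: 56.4
{'clock': 2.85, 'joints': array([-1.56135188e-01,  2.40324604e-01,  1.59646972e+00, -1.10009436e-05,
        1.30475027e+00,  2.27462988e+00]), 'qd': array([-7.75254070e-04, -2.82576507e-04,  8.72822930e-04, -6.76733895e-04,
        1.80587948e-03,  1.39050726e+00]), 'effort': array([ 5.01763076e-03, -4.95791888e+01, -3.51708877e+01, -3.34216689e-02,
       -6.47941860e-02, -2.93535613e+00]), 'eef_pos': array([521.33167356, -45.0183902 , 205.47689189]), 'eef_rot': array([-3.14156964e+00, -4.35120146e-05, -8.59965848e-01]), 'wrist_force': array([0.08819278, 1.03839044, 0.17566215]), 'moment': array([0.09121249, 0.01625602, 0.00771808]), 'finger_gap': 56.36800546202661}
```

View pics/w1.png

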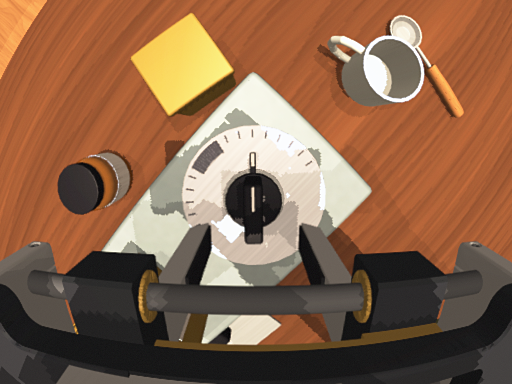

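The wrist view shows the knob at (253,198), with its pointer straight up at (253,160) and the band at (207,158). The bar is almost aligned with the tool, so I'll measure the residual.

```bash
cat >> h.py <<'E'
from scipy.spatial.transform import Rotation as Ro
def wrist_plane(c,s,uv,z):
    d=np.array([uv[0]-c["cx"],uv[1]-c["cy"]]); r=np.hypot(*d); t=r/c["fx"]
    v=np.array([*(d/r*np.sin(t)),np.cos(t)]) if r>0 else np.array([0,0,1.])
    T=c["tool_from_camera"]; Rt=Ro.from_euler("xyz",s["eef_rot"]).as_matrix()
    o=Rt@T[:3,3]+s["eef_pos"]; w=Rt@T[:3,:3]@v
    return o+w*(z-o[2])/w[2]
E
python3 - <<'E'
from h import *
import cv2
s=monitor.read_state(); c=vision.camera("wrist"); im=c["color"]
print(s["eef_pos"],s["eef_rot"])
cv2.imwrite("pics/w1z.png",cv2.resize(im[120:270,170:340],None,fx=4,fy=4,interpolation=cv2.INTER_NEAREST))
# band
hsv=cv2.cvtColor(im,cv2.COLOR_BGR2HSV)
for nm,x0,y0,x1,y1,th,z in [("band",185,135,230,185,110,96),]:
    m=(im[y0:y1,x0:x1].max(2)<th); v,u=np.nonzero(m); p=(u.mean()+x0,v.mean()+y0); print(nm,len(u),p,wrist_plane(c,s,p,z))
for nm,uv,z in [("nose tip",(253,153),107),("nose tip lo",(253,153),100)]:
    print(nm,wrist_plane(c,s,uv,z))
E
```

```text
[521.3168177  -45.0332544  205.46454955] [-3.14156203e+00 -1.30550416e-06 -8.68858930e-01]
band 236 (np.float64(205.98728813559322), np.float64(157.64830508474577)) [583.56045531 -44.90175617  96.        ]
nose tip [551.62928851 -78.54112072 107.        ]
nose tip lo [551.27931115 -78.0662181  100.        ]
```

View pics/w1z.png

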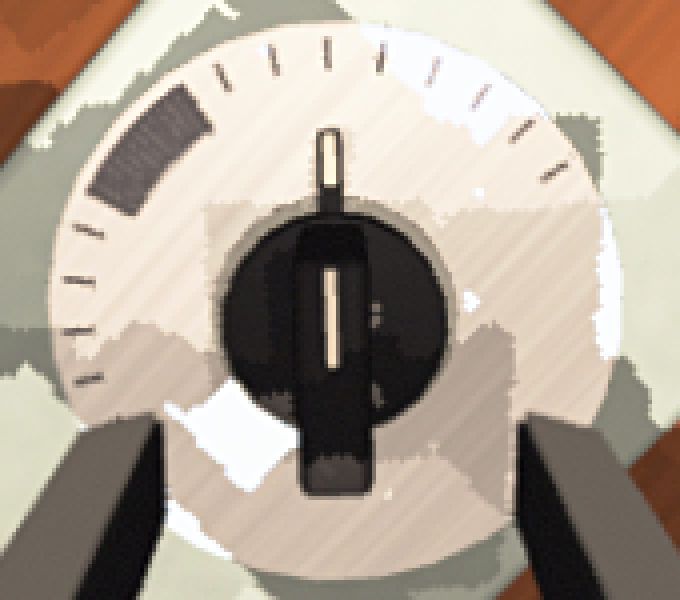

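Run:
```python
from h import *
s=monitor.read_state(); c=vision.camera("wrist")
f=lambda u,v,z: wrist_plane(c,s,(170+u/4-.4,120+v/4-.4),z)[:2]
C=[f(*p,152) for p in [(301,260),(367,260),(372,493),(301,493)]]
print(np.array(C)); m=np.mean(C,0); print("bar centre",m)
for a,b in [(0,3),(1,2)]:
    d=C[a]-C[b]; print(np.hypot(*d),np.arctan2(d[1],d[0]))
d=f(331,268,152)-f(333,367,152); print("line",np.arctan2(d[1],d[0]))
for z in (100,107): d=f(329,132,z)-m; print("nose",np.hypot(*d),np.arctan2(d[1],d[0]))
b=np.array([583.56,-44.9]); 
for o in (m,(521.2,-44.2)): d=b-o; print("band",np.hypot(*d),np.arctan2(d[1],d[0]))
print(s["eef_rot"][2],s["joints"])
```

```text
[[542.78018268 -57.92708054]
 [532.86714852 -66.50688571]
 [499.33896789 -29.84862578]
 [510.60279443 -20.08962424]]
bar centre [521.39727338 -43.59305407]
49.6694817226575 -0.8660637164510757
49.67863642904309 -0.8299652715634421
line -0.8391866366389843
nose 46.02531549065177 -0.820971813338611
nose 46.601738974192656 -0.8228293072665896
band 62.17646410355258 -0.021021494422986047
band 62.36392867675983 -0.011224672888401564
-0.8565278369498945 [-1.56167265e-01  2.40354289e-01  1.59649194e+00 -2.53171829e-05
  1.30476243e+00  2.27116356e+00]
```

```bash
python3 -m jog '[[-0.07,-0.06,1.5,0,0,-0.015,60],[0,0,2,0,0,0,60],[0,0,2,0,0,0,60],[0,0,2,0,0,0,60],[0,0,1,0,0,0,60],[0,0,0.75,0,0,0,60],[0,0,0,0,0,0,60],[0,0,0,0,0,0,60]]' 20
python3 - <<'E'
from h import *
import cv2
s=monitor.read_state();print(s["wrist_force"],s["moment"],s["eef_rot"][2])
c=vision.camera("wrist");cv2.imwrite("pics/w2.png",c["color"])
E
```

```text
clock: 3.8
eef_pos: [521.7, -44.1, 113.6]
eef_rot: [-3.141, -0.001, -0.838]
wrist_force: [0.8, 0.2, 0.5]
finger_gap: 56.7
[0.7579987  0.17354561 0.53811493] [0.03498878 0.00480297 0.00316024] -0.838397594706779
```

View pics/w2.png

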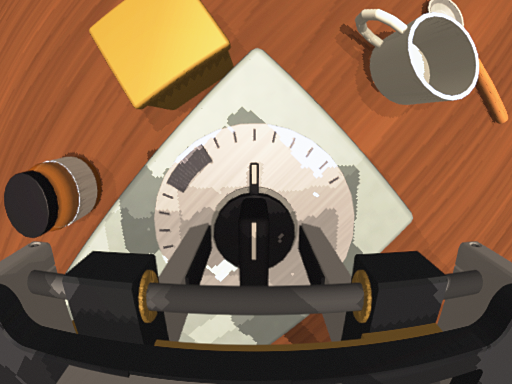

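The bar (254,240) sits midway between the fingers (about 205 and 305). Closing now.

```bash
python3 -m jog '[[0,0,0,0,0,0,10],[0,0,0,0,0,0,10],[0,0,0,0,0,0,10],[0,0,0,0,0,0,10],[0,0,0,0,0,0,10],[0,0,0,0,0,0,10]]' 20
python3 - <<'E'
from h import *
s=monitor.read_state();print(s["wrist_force"],s["moment"],s["eef_rot"][2])
E
```

```text
clock: 4.45
eef_pos: [521.8, -43.7, 113.1]
eef_rot: [-3.14, -0.0, -0.839]
wrist_force: [1.7, 2.3, -0.3]
finger_gap: 16.0
[ 1.72323908  2.26901758 -0.27321999] [ 0.54438684 -0.43836877  0.02232622] -0.8393352907532463
```

```bash
python3 -m jog '[[0,0,0,0,0,-0.07,10],[0,0,0,0,0,-0.07,10],[0,0,0,0,0,-0.07,10],[0,0,0,0,0,-0.07,10],[0,0,0,0,0,-0.07,10],[0,0,0,0,0,-0.07,10],[0,0,0,0,0,-0.07,10],[0,0,0,0,0,-0.05,10]]' 20
python3 -m jog '[[0,0,0,0,0,0,10],[0,0,0,0,0,0,10]]'
python3 - <<'E'
from h import *
import cv2
s=monitor.read_state();print(s["wrist_force"],s["moment"],s["eef_rot"][2],s["eef_pos"])
c=vision.camera("wrist");cv2.imwrite("pics/w3.png",c["color"])
E
```

```text
clock: 5.25
eef_pos: [522.0, -43.3, 113.1]
eef_rot: [-3.14, -0.001, -0.296]
wrist_force: [5.3, 6.8, -2.8]
finger_gap: 15.9
clock: 5.45
eef_pos: [522.0, -43.3, 113.1]
eef_rot: [-3.14, -0.001, -0.299]
wrist_force: [4.7, 5.9, -1.9]
finger_gap: 15.6
[ 4.73583198  5.86381047 -1.94443066] [ 1.30293884 -0.9946628   0.0226249 ] -0.2989340494070045 [522.01132108 -43.30876169 113.07316269]
```

View pics/w3.png

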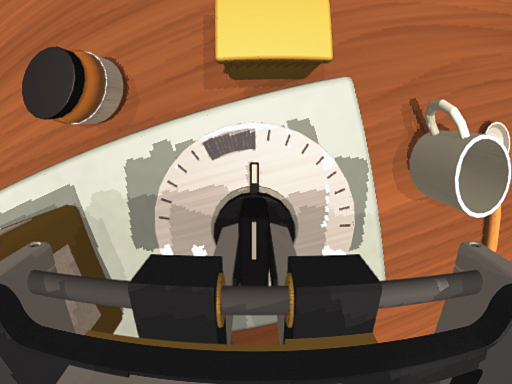

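```bash
python3 -m jog '[[0.04,-0.10,0,0,0,0,10],[0,0,0,0,0,0,10],[0,0,0,0,0,0,10]]'
python3 - <<'E'
from h import *
import cv2
s=monitor.read_state();print(s["wrist_force"],s["moment"],s["eef_rot"][2],s["eef_pos"])
c=vision.camera("wrist");im=c["color"]
O=np.array([521.7,-43.6]); A=[];N=[]
for v in range(120,175):
    for u in range(190,275):
        w=wrist_plane(c,s,(u,v),96)[:2]-O; r=np.hypot(*w)
        if 57<r<69 and im[v,u].max()<120: A.append(np.arctan2(w[1],w[0]))
A=np.array(A);A=A[np.abs(A-np.median(A))<.32]; print(len(A),A.mean(),A.min(),A.max())
w=wrist_plane(c,s,(254.5,165),105)[:2]-O; print("nose",np.hypot(*w),np.arctan2(w[1],w[0]))
E
```

```text
clock: 5.8
eef_pos: [522.2, -43.2, 113.0]
eef_rot: [-3.141, -0.0, -0.299]
wrist_force: [2.2, 2.1, 0.9]
finger_gap: 15.8
[2.16471959 2.06546872 0.94977511] [ 0.58317428 -0.43943158  0.02458416] -0.29915932606411144 [522.17899823 -43.15126062 113.03094886]
775 -0.014893091418290186 -0.2830271023309127 0.23602965776425364
nose 45.507236425171456 -0.28290687381932517
```

```bash
python3 -m jog '[[0,0,0,0,0,-0.03,10],[0,0,0,0,0,0,10],[0,0,0,0,0,0,10]]'
python3 -m jog '[[0,0,-0.1,0,0,0,10],[0,0,0,0,0,0,10],[0,0,0,0,0,0,10]]'
python3 -m jog '[[0,0,-0.1,0,0,0,10],[0,0,0,0,0,0,10],[0,0,0,0,0,0,10]]'
python3 -m jog '[[0,0,-0.1,0,0,0,10],[0,0,0,0,0,0,10],[0,0,0,0,0,0,10]]'
python3 -m jog '[[0,0,-0.07,0,0,0,10],[0,0,0,0,0,0,10],[0,0,0,0,0,0,10]]'
```

```text
clock: 6.15
eef_pos: [522.2, -43.2, 113.1]
eef_rot: [-3.141, -0.0, -0.269]
wrist_force: [3.4, 3.8, 0.6]
finger_gap: 16.0
clock: 6.45
eef_pos: [522.1, -43.2, 113.9]
eef_rot: [-3.141, -0.0, -0.269]
wrist_force: [4.8, 2.4, -1.4]
finger_gap: 15.9
clock: 6.75
eef_pos: [522.1, -43.2, 114.8]
eef_rot: [-3.141, -0.0, -0.269]
wrist_force: [4.3, 3.7, -1.8]
finger_gap: 15.7
clock: 7.05
eef_pos: [522.1, -43.1, 115.7]
eef_rot: [-3.141, 0.0, -0.269]
wrist_force: [4.4, 4.1, -2.7]
finger_gap: 16.1
clock: 7.35
eef_pos: [522.0, -43.2, 116.2]
eef_rot: [-3.141, 0.0, -0.269]
wrist_force: [5.7, 4.6, -4.6]
finger_gap: 15.8
```

```bash
python3 -m jog '[[0.05,-0.07,-0.05,0,0,0,10],[0,0,0,0,0,0,10],[0,0,0,0,0,0,10],[0,0,0,0,0,0,10]]'
python3 -m jog '[[0,0,0,0,0,-0.02,10],[0,0,0,0,0,0,10],[0,0,0,0,0,0,10]]'
python3 -m jog '[[0,0,0,0,0,-0.02,10],[0,0,0,0,0,0,10],[0,0,0,0,0,0,10]]'
```

```text
clock: 7.75
eef_pos: [522.3, -42.9, 116.8]
eef_rot: [3.141, 0.001, -0.269]
wrist_force: [1.5, -1.7, -8.0]
finger_gap: 16.0
clock: 8.05
eef_pos: [522.4, -42.9, 117.0]
eef_rot: [3.141, 0.001, -0.249]
wrist_force: [-0.4, -2.1, -7.6]
finger_gap: 15.9
clock: 8.35
eef_pos: [522.5, -42.9, 117.0]
eef_rot: [3.141, 0.001, -0.229]
wrist_force: [-1.5, -3.7, -8.4]
finger_gap: 16.0
```

```bash
for i in 1; do :; done
python3 -m jog '[[0,0,0,0,0,-0.02,10],[0,0,0,0,0,0,10],[0,0,0,0,0,0,10]]'
python3 -m jog '[[0,0,0,0,0,-0.02,10],[0,0,0,0,0,0,10],[0,0,0,0,0,0,10]]'
```

```text
clock: 8.65
eef_pos: [522.5, -42.8, 117.1]
eef_rot: [3.141, 0.0, -0.209]
wrist_force: [-2.6, -3.7, -7.9]
finger_gap: 16.3
clock: 8.95
eef_pos: [522.5, -42.7, 117.1]
eef_rot: [3.141, 0.0, -0.189]
wrist_force: [-2.1, -3.7, -7.4]
finger_gap: 16.0
```

```bash
python3 -m jog '[[0,0,0,0,0,-0.02,10],[0,0,0,0,0,0,10],[0,0,0,0,0,0,10]]'
python3 -m jog '[[0,0,0,0,0,-0.02,10],[0,0,0,0,0,0,10],[0,0,0,0,0,0,10]]'
```

```text
clock: 9.25
eef_pos: [522.6, -42.7, 117.1]
eef_rot: [3.142, 0.0, -0.17]
wrist_force: [-3.2, -4.6, -8.1]
finger_gap: 16.1
clock: 9.55
eef_pos: [522.6, -42.7, 117.1]
eef_rot: [3.142, 0.0, -0.15]
wrist_force: [-3.0, -3.7, -8.5]
finger_gap: 15.8
```

```bash
python3 -m jog '[[0,0,0,0,0,-0.02,10],[0,0,0,0,0,0,10],[0,0,0,0,0,0,10]]'
python3 -m jog '[[0,0,0,0,0,-0.02,10],[0,0,0,0,0,0,10],[0,0,0,0,0,0,10]]'
```

```text
clock: 9.85
eef_pos: [522.6, -42.7, 117.1]
eef_rot: [-3.142, 0.0, -0.13]
wrist_force: [-3.3, -3.6, -8.1]
finger_gap: 15.9
clock: 10.15
eef_pos: [522.6, -42.7, 117.1]
eef_rot: [-3.142, 0.0, -0.11]
wrist_force: [-3.9, -3.4, -7.5]
finger_gap: 16.1
```

```bash
python3 -m jog '[[0,0,0,0,0,-0.02,10],[0,0,0,0,0,0,10],[0,0,0,0,0,0,10]]'
python3 -m jog '[[0,0,0,0,0,-0.02,10],[0,0,0,0,0,0,10],[0,0,0,0,0,0,10]]'
```

```text
clock: 10.45
eef_pos: [522.6, -42.7, 117.1]
eef_rot: [-3.142, 0.0, -0.089]
wrist_force: [-3.8, -3.3, -7.4]
finger_gap: 16.4
clock: 10.75
eef_pos: [522.6, -42.6, 117.1]
eef_rot: [-3.141, 0.0, -0.069]
wrist_force: [-3.7, -2.2, -7.1]
finger_gap: 15.8
```

```bash
python3 -m jog '[[0,0,0,0,0,-0.02,10],[0,0,0,0,0,0,10],[0,0,0,0,0,0,10]]'
python3 -c "
from h import *
s=monitor.read_state();print(s['wrist_force'],s['moment'],s['eef_rot'][2],s['eef_pos'])"
```

```text
clock: 11.05
eef_pos: [522.6, -42.7, 117.1]
eef_rot: [-3.141, 0.0, -0.049]
wrist_force: [-3.9, -1.5, -8.3]
finger_gap: 15.8
[-3.91164325 -1.47522319 -8.27231593] [-0.43029136  1.06528371 -0.05886349] -0.049104953595916934 [522.62476709 -42.65499575 117.13970291]
```

```bash
python3 -m jog '[[0,0,0,0,0,-0.02,10],[0,0,0,0,0,0,10],[0,0,0,0,0,0,10]]'
python3 -m jog '[[0,0,0,0,0,-0.02,10],[0,0,0,0,0,0,10],[0,0,0,0,0,0,10]]'
```

```text
clock: 11.35
eef_pos: [522.6, -42.7, 117.2]
eef_rot: [-3.141, 0.0, -0.029]
wrist_force: [-3.7, -0.6, -7.3]
finger_gap: 15.8
clock: 11.65
eef_pos: [522.6, -42.6, 117.1]
eef_rot: [-3.141, 0.0, -0.009]
wrist_force: [-3.5, -0.2, -6.7]
finger_gap: 16.1
```

```bash
python3 -m jog '[[0,0,0,0,0,-0.02,10],[0,0,0,0,0,0,10],[0,0,0,0,0,0,10]]'
python3 -m jog '[[0,0,0,0,0,-0.02,10],[0,0,0,0,0,0,10],[0,0,0,0,0,0,10]]'
```

```text
clock: 11.95
eef_pos: [522.6, -42.7, 117.1]
eef_rot: [-3.141, 0.0, 0.011]
wrist_force: [-2.8, 0.1, -8.6]
finger_gap: 15.9
clock: 12.25
eef_pos: [522.6, -42.6, 117.1]
eef_rot: [-3.141, 0.0, 0.031]
wrist_force: [-4.1, 1.2, -6.9]
finger_gap: 15.8
```

```bash
python3 -m jog '[[0,0,0,0,0,-0.02,10],[0,0,0,0,0,0,10],[0,0,0,0,0,0,10]]'
python3 -c "
from h import *
s=monitor.read_state();print(s['wrist_force'],s['moment'],s['eef_rot'][2],s['eef_pos'])"
```

```text
clock: 12.55
eef_pos: [522.7, -42.7, 117.1]
eef_rot: [-3.141, 0.0, 0.051]
wrist_force: [-4.1, 1.5, -7.5]
finger_gap: 16.0
[-4.0620784   1.47274344 -7.46661568] [ 0.24797967  1.00837473 -0.08296683] 0.05092632396288832 [522.65887968 -42.65381564 117.1366742 ]
```

```bash
python3 -m jog '[[0,0,0,0,0,-0.02,10],[0,0,0,0,0,0,10],[0,0,0,0,0,0,10]]'
python3 -m jog '[[0,0,0,0,0,-0.02,10],[0,0,0,0,0,0,10],[0,0,0,0,0,0,10]]'
```

```text
clock: 12.85
eef_pos: [522.7, -42.6, 117.2]
eef_rot: [-3.141, -0.0, 0.072]
wrist_force: [-5.1, 2.8, -6.4]
finger_gap: 15.6
clock: 13.15
eef_pos: [522.7, -42.5, 117.5]
eef_rot: [-3.141, -0.0, 0.092]
wrist_force: [-6.8, 2.2, -1.4]
finger_gap: 15.7
```

```bash
python3 -m jog '[[0,0,0,0,0,-0.02,10],[0,0,0,0,0,0,10],[0,0,0,0,0,0,10]]'
python3 -c "
from h import *
s=monitor.read_state();print(s['wrist_force'],s['moment'],s['eef_rot'][2],s['eef_pos'])"
```

```text
clock: 13.45
eef_pos: [522.7, -42.6, 117.6]
eef_rot: [-3.141, -0.0, 0.112]
wrist_force: [-6.4, 1.9, -2.8]
finger_gap: 15.8
[-6.39378368  1.90697921 -2.80137935] [0.48085679 1.41966886 0.07545345] 0.11189002693957972 [522.73521125 -42.58131453 117.56931349]
```

The lift force fell from about 8 N to 2–3 N near yaw 0.09–0.11, so the pin is in the slot. I'll lift gently from here, checking the force as it rises.

```bash
python3 -m jog '[[-0.06,-0.02,0,0,0,0,10],[0,0,-0.05,0,0,0,10],[0,0,-0.05,0,0,0,10],[0,0,0,0,0,0,10],[0,0,0,0,0,0,10]]'
python3 -c "
from h import *
s=monitor.read_state();print(s['wrist_force'],s['moment'],s['eef_rot'][2],s['eef_pos'])"
```

```text
clock: 13.95
eef_pos: [522.5, -42.6, 118.6]
eef_rot: [3.141, -0.001, 0.111]
wrist_force: [-0.7, 2.0, -1.1]
finger_gap: 16.1
[-0.73175056  2.00190587 -1.14081875] [0.60871899 0.37259514 0.07079765] 0.11096908856328325 [522.47308301 -42.55469025 118.59809126]
```

```bash
python3 -m jog '[[0,0,-0.05,0,0,0,10],[0,0,-0.05,0,0,0,10],[0,0,-0.05,0,0,0,10],[0,0,0,0,0,0,10],[0,0,0,0,0,0,10]]'
```

```text
clock: 14.45
eef_pos: [522.3, -42.6, 119.8]
eef_rot: [3.142, -0.001, 0.111]
wrist_force: [2.0, 3.6, -3.1]
finger_gap: 15.7
```

```bash
python3 -m jog '[[0,0,-0.05,0,0,0,10],[0,0,-0.05,0,0,0,10],[0,0,-0.05,0,0,0,10],[0,0,-0.05,0,0,0,10],[0,0,0,0,0,0,10],[0,0,0,0,0,0,10]]'
python3 -m jog '[[0,0,-0.05,0,0,0,10],[0,0,-0.05,0,0,0,10],[0,0,-0.05,0,0,0,10],[0,0,-0.05,0,0,0,10],[0,0,0,0,0,0,10],[0,0,0,0,0,0,10]]'
```

```text
clock: 15.05
eef_pos: [522.2, -42.6, 121.8]
eef_rot: [3.142, -0.0, 0.111]
wrist_force: [3.8, 2.8, -2.4]
finger_gap: 16.0
clock: 15.65
eef_pos: [522.2, -42.6, 123.7]
eef_rot: [3.142, -0.0, 0.111]
wrist_force: [3.8, 3.0, -3.4]
finger_gap: 15.4
```

```bash
python3 -m jog '[[0,0,-0.05,0,0,0,10],[0,0,-0.05,0,0,0,10],[0,0,-0.05,0,0,0,10],[0,0,0,0,0,0,10],[0,0,0,0,0,0,10]]'
python3 -m jog '[[0,0,-0.05,0,0,0,10],[0,0,-0.05,0,0,0,10],[0,0,0,0,0,0,10],[0,0,0,0,0,0,10]]'
```

```text
clock: 16.15
eef_pos: [522.2, -42.6, 125.2]
eef_rot: [3.142, -0.0, 0.111]
wrist_force: [3.9, 3.2, -3.4]
finger_gap: 15.9
clock: 16.55
eef_pos: [522.2, -42.6, 126.2]
eef_rot: [3.142, -0.0, 0.111]
wrist_force: [4.7, 3.6, -3.1]
finger_gap: 16.2
```

```bash
python3 -m jog '[[0,0,-0.05,0,0,0,10],[0,0,0,0,0,0,10],[0,0,0,0,0,0,10]]'
python3 -m jog '[[0,0,-0.05,0,0,0,10],[0,0,0,0,0,0,10],[0,0,0,0,0,0,10]]'
```

```text
clock: 16.85
eef_pos: [522.2, -42.6, 126.7]
eef_rot: [3.142, -0.0, 0.111]
wrist_force: [4.1, 3.3, -3.7]
finger_gap: 15.9
clock: 17.15
eef_pos: [522.2, -42.6, 127.1]
eef_rot: [-3.142, -0.0, 0.111]
wrist_force: [3.8, 3.5, -5.1]
finger_gap: 16.0
```

```bash
python3 -m jog '[[0,0,-0.05,0,0,0,10],[0,0,0,0,0,0,10],[0,0,0,0,0,0,10]]'
```

```text
clock: 17.45
eef_pos: [522.0, -42.6, 127.1]
eef_rot: [-3.141, 0.0, 0.111]
wrist_force: [6.7, 3.1, -10.0]
finger_gap: 15.9
```

At the stop: 14 mm of lift, and the force rose without further motion. I'll unload slightly, release and back away straight up.

```bash
python3 -m jog '[[0,0,0.07,0,0,0,10],[0,0,0,0,0,0,10],[0,0,0,0,0,0,50],[0,0,0,0,0,0,50],[0,0,0,0,0,0,50],[0,0,0,0,0,0,50],[0,0,0,0,0,0,50],[0,0,0,0,0,0,50]]'
python3 -m jog '[[0,0,-1,0,0,0,50],[0,0,-2,0,0,0,50],[0,0,-2,0,0,0,50],[0,0,-2,0,0,0,50],[0,0,-2,0,0,0,50],[0,0,-1,0,0,0,50],[0,0,0,0,0,0,50]]'
python3 - <<'E'
from h import *
import cv2
s=monitor.read_state();print(s["eef_pos"],s["wrist_force"])
c=vision.camera("wrist");cv2.imwrite("pics/w9.png",c["color"])
c=vision.camera("side");cv2.imwrite("pics/s9.png",cv2.resize(c["color"][140:320,150:400],None,fx=3,fy=3))
E
```

```text
clock: 18.25
eef_pos: [522.0, -42.6, 127.0]
eef_rot: [3.142, 0.0, 0.111]
wrist_force: [0.5, -0.1, -0.4]
finger_gap: 46.7
clock: 18.95
eef_pos: [522.5, -42.7, 228.4]
eef_rot: [3.141, -0.002, 0.111]
wrist_force: [-0.0, 0.6, -0.8]
finger_gap: 46.8
[522.48803606 -42.66525598 228.37312107] [-0.00216284  0.6404638  -0.77365297]
```

View pics/w9.png

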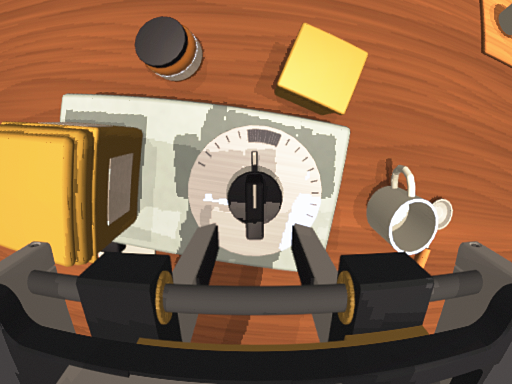

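View pics/s9.png

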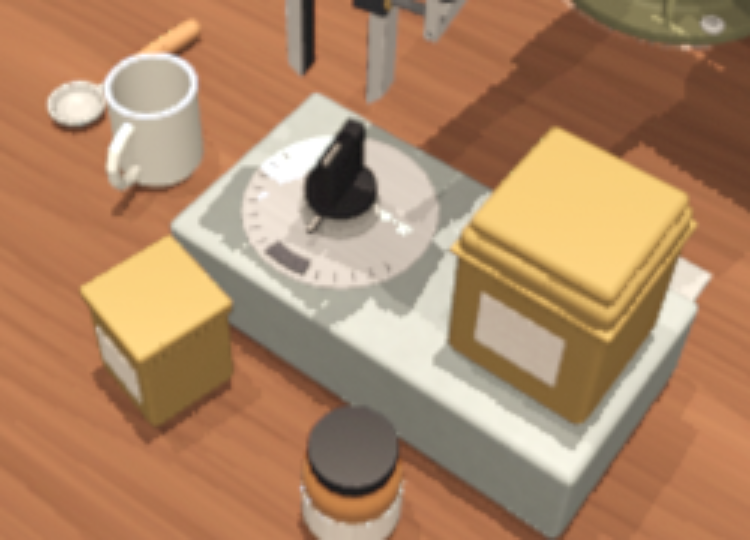

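The wrist view shows the pointer (254,155) under the left half of the band (263,136). The side view shows the knob raised with a gap under its skirt, the fingers clear, and the mug, tin, jar and scoop where they were.

```bash
python3 -c "
from cell import order
print(order.sign_off())"
```

```text
the job is handed in; nothing more can be done
None
```

The knob is pulled all the way out to its stop and released. I handed the job in at about 19 s of the 54 s allowed.

- **Turning and feeling for the slot:** I turned the knob anticlockwise to the edge of the mark band. I then swept through the band in 0.02 rad steps under a lift of about 8 N. The lift force fell to about 2–3 N roughly 0.11–0.14 rad past the middle of the band, so the pin was in the slot.
- **Pulling out:** The knob rose with about 3 N to 14 mm, which is past the 12 mm lock. A last small pull took the lift to 10 N without further movement, so it was on its stop. I eased off, opened the fingers and moved straight up about 100 mm.
- **Last checks:** The wrist force was near zero after release. The final pictures show the pointer over the band, the knob still raised, the gripper clear, and the mug, tin, jar and scoop apparently undisturbed.
- **Side loads and cross-checks:** Sideways forces of up to about 7 N came from a 1–2 mm centring error, and I corrected for them along the way. The first estimates of the pointer angle disagreed: −0.62 rad from the side camera against about −0.85 from the top and wrist cameras. I used the wrist value, and the grasp confirmed it. I did not measure the raised height from the final pictures.

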